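Stroke along a curved strip of spring contacts

ROBOT

A 6-joint arm with a two-finger parallel gripper is mounted at the origin on a cart in front of the work surface, level with it; the furniture and walls round the work are solid. World frame = base frame: x ahead of the robot, y to its left, z up, the work surface at z = 0. Lengths are in mm, angles in degrees, forces in N, time in s.
With the tool pointing down it reaches from about 350 to 850 mm from the base axis. Payload 8.1 kg.
Tool frame: the origin (TCP) lies at the centre of the arm's flange, where the gripper is bolted on; the fingertips stand 186 mm ahead of it and the grasp point (between the pads) lies 167 mm ahead of it; z points along the fingers, y is the direction in which the jaws open and shut (so a half turn about z gives the same grasp; the last joint's range is limited). The gripper opens to 93 mm and grips with 3 to 60 N. Pads are 15 mm wide; open, the fingers measure 128 mm over their backs; the gripper's body (75 mm by 188 mm) begins 65 mm behind the grasp point.
Start: joints at [-4.893, 7.471, 85.268, -0, 87.261, -4.893], TCP at [600.006, 0.022, 404.735] pointing down, gripper open.
Joint ranges: [-169.43, 169.43], [-51.17, 129.36], [1.28, 143.12], [-76.62, 256.62], [0, 156.53], [-152.29, 152.29]. Speed limits (degrees/s): [136.94, 136.94, 159.86, 180, 180, 180].

INTERFACE

Orientations are given as a 3x3 rotation matrix whose columns are the frame's x, y, z axes.
In Python, from plant import env, viewer, job, finder gives the robot as it stands.
- The arm moves only by the tool drive_tool, never from a script. Its arguments are lists of equal length, an entry for each row: "claw": the opening, from 0 (shut) to 1 (fully open); "travel": the shift along the tool's x, y, z as a fraction of full scale, a list of three; "turn": the turn, a rotation vector about the tool's x, y, z as a fraction of full scale, a list of three. A call has 1 to 12 rows; each row is the pose to reach, as a shift and turn from the pose commanded when the call began, along the tool's axes at that moment, turning the shorter way round; what a row does not reach only later rows make up. Full scale, the value 1, is 0.5 m for a shift and 180 degrees for a turn. A row lasts 1/10 s, in which the tool goes at most 50 mm and 8.59 degrees, less where a joint would pass 70% of its speed; a pose out of reach is approached as far as the arm can. A call with a number of a shift or a turn outside -1 to 1 is refused whole. A call with a gripper value outside its range is refused whole. The fingers move at their own pace and stop on an object; "grip_force" is the grip in N (left out, the last holds). Time passes only in rows, so rows that repeat a pose let the fingers close. It gives the time, the measured TCP pose, the force and the opening at its end, in the units of the state.
- env.state(): the state, without advancing time (a new reading comes with each control period).
- viewer.capture(name): name is "scene" or "side" or "wrist"; returns a dict with "frame" (400x640x3 uint8, red, green, blue), "fx", "fy", "cx", "cy" (pixels), "distortion" ([k1, k2, p1, p2, k3] as OpenCV has them; the pictures are not rectified), "xyz" and "orientation" of the camera in the world. Camera axes: x right, y down, z forward; pixel columns grow to the right and rows downward; lengths in mm; the calibration is good to about 2 mm. A picture is of the moment at which its call begins. There is no depth.
- job.hand_in(): hands the job in, once; it reports no verdict.
Trained networks look in the newest picture that a camera, given by its name, has taken for a name from the list of things; names that differ only in an ending like _2 or _b are one class to them, and where a whole thing is asked for, a point or a joint stands for the part that bears it (a point fixed in the world has none). Each returns a list of dicts, best first, with "confidence" (0 to 1); they miss things now and then, are a little off and sometimes report something else, mostly with a low value. They report only what shows in the picture. A call takes as long as a camera call.
- finder.recognise(target, camera): "xyz" ([x, y, z] in mm, in world coordinates, good to about 4 mm: the middle of the surface that is visible of it).
- finder.regions_of(target, camera): "region" (400x640 bool, what is visible of it).
The state is a dict: "time": time; "joint_positions": joint angles; "qd": joint speeds; "tau": joint torques, N m; "position": TCP position; "tcp_rot": TCP orientation; "ft_force": force on the tool from outside, world axes, zero at the start; "wrist_torque": the same for the moment, N m; "opening": opening from 0.0 (shut) to 1.0 (fully open).
Only numpy, scipy, OpenCV 4.12 (cv2) and the standard library are available. Lean on these libraries where they do the work, as an engineer would, in place of code of your own. Each camera call takes 0.05 s, during which the arm holds its last target. There are 200 camera calls.

TASK

Check the springs of the curved contact strip: run the fingertips along its row of five brass spring contacts in one low sweep, from the end where the red plug lies to the end where the black plug lies, so that each contact in turn is clearly pushed down (at least 2 mm of its 7 mm travel) and springs back up. Keep a light touch, stay down close to the contacts from one to the next, follow the curve, and pick up or push aside nothing else on the bench.

Things in the scene. Friction and masses are not known exactly. Their poses are not given: they have to be found in the camera images.
- strip: contact strip fixed to the bench: aluminium plate 88 x 216 x 10 mm with a curved black rail 36 mm wide, top 36 mm above the bench, and five brass spring contacts. Origin on the bench, midway along the plate, 40 mm from its edge on the bulging side; x to the bulging side of the curve, y along the row from contact 5 to 1, z up. The contacts lie 40 mm apart on an arc of radius 130 mm about (-121, 0) mm in this frame
- crest_1 (a point): top of the brass contact 1 at rest, 44 mm above the bench (fixed in the strip: it does not sink with the contact); contact 1 is the one at the strip's +y end, contact 5 at its -y end
- key_1 (a joint): how far contact 1 is pushed down: 0 at rest, stop at 0.007 m. A smooth low brass dome (cylinder crest, radius 26 mm, lying across the row), 22 mm wide across the row and about 38 mm along it, rising 8 mm over the rail. Its spring gives 0.8 N at rest and 2.2 N at the stop, and returns it by itself
- crest_2 (a point): top of the brass contact 2 at rest, 44 mm above the bench (fixed in the strip: it does not sink with the contact); contact 1 is the one at the strip's +y end, contact 5 at its -y end
- key_2 (a joint): how far contact 2 is pushed down: 0 at rest, stop at 0.007 m. A smooth low brass dome (cylinder crest, radius 26 mm, lying across the row), 22 mm wide across the row and about 38 mm along it, rising 8 mm over the rail. Its spring gives 0.8 N at rest and 2.2 N at the stop, and returns it by itself
- crest_3 (a point): top of the brass contact 3 at rest, 44 mm above the bench (fixed in the strip: it does not sink with the contact); contact 1 is the one at the strip's +y end, contact 5 at its -y end
- key_3 (a joint): how far contact 3 is pushed down: 0 at rest, stop at 0.007 m. A smooth low brass dome (cylinder crest, radius 26 mm, lying across the row), 22 mm wide across the row and about 38 mm along it, rising 8 mm over the rail. Its spring gives 0.8 N at rest and 2.2 N at the stop, and returns it by itself
- crest_4 (a point): top of the brass contact 4 at rest, 44 mm above the bench (fixed in the strip: it does not sink with the contact); contact 1 is the one at the strip's +y end, contact 5 at its -y end
- key_4 (a joint): how far contact 4 is pushed down: 0 at rest, stop at 0.007 m. A smooth low brass dome (cylinder crest, radius 26 mm, lying across the row), 22 mm wide across the row and about 38 mm along it, rising 8 mm over the rail. Its spring gives 0.8 N at rest and 2.2 N at the stop, and returns it by itself
- crest_5 (a point): top of the brass contact 5 at rest, 44 mm above the bench (fixed in the strip: it does not sink with the contact); contact 1 is the one at the strip's +y end, contact 5 at its -y end
- key_5 (a joint): how far contact 5 is pushed down: 0 at rest, stop at 0.007 m. A smooth low brass dome (cylinder crest, radius 26 mm, lying across the row), 22 mm wide across the row and about 38 mm along it, rising 8 mm over the rail. Its spring gives 0.8 N at rest and 2.2 N at the stop, and returns it by itself
- plug_red: loose red banana plug, 12 x 53 x 11 mm, lying on the bench across one end of the strip, about 125 mm from the strip's centre; it marks the end to start from. It may be at either end. Origin under its middle
- plug_black: loose black banana plug, 12 x 53 x 11 mm, lying likewise at the other end: the finishing end. Origin under its middle
- bnc_tee: loose metal tee connector, 30 x 34 x 14 mm, on the bench behind the strip, to be left alone. Origin at its underside
- weight: loose brass weight, 26 mm across, 30 mm tall, on the bench behind the strip, to be left alone. Origin at its underside
- pliers: loose red-handled pliers, 42 x 140 x 11 mm, on the right of the bench, to be left alone. Origin at their underside

How it is judged (in metres and radians):
On the way, in this order (a step that is already met when the one before it is completed fails the run):
1. the first (beside the red plug) contact is pressed down more than 2 mm by a fingertip above it (((horizontal distance between plug_red and crest_1 below 0.1 m and (value of joint key_1 above 0.002 m and horizontal distance between the grasp point and crest_1 below 0.017 m and contact force between the fingers and strip above 0.2 N)) or (horizontal distance between plug_red and crest_5 below 0.1 m and (value of joint key_5 above 0.002 m and horizontal distance between the grasp point and crest_5 below 0.017 m and contact force between the fingers and strip above 0.2 N)))), for 0.05 s.
2. the hand passes low from contact 1 of the sweep to contact 2, fingertips within about 25 mm of the crests (((horizontal distance between plug_red and crest_1 below 0.1 m and (horizontal distance between the grasp point and crest_1 below 0.029 m and horizontal distance between the grasp point and crest_2 below 0.029 m and z of the grasp point in the frame of crest_1 below 0.045 m)) or (horizontal distance between plug_red and crest_5 below 0.1 m and (horizontal distance between the grasp point and crest_4 below 0.029 m and horizontal distance between the grasp point and crest_5 below 0.029 m and z of the grasp point in the frame of crest_4 below 0.045 m)))), for 0.05 s.
3. the second contact is pressed down more than 2 mm by a fingertip above it (((horizontal distance between plug_red and crest_1 below 0.1 m and (value of joint key_2 above 0.002 m and horizontal distance between the grasp point and crest_2 below 0.017 m and contact force between the fingers and strip above 0.2 N)) or (horizontal distance between plug_red and crest_5 below 0.1 m and (value of joint key_4 above 0.002 m and horizontal distance between the grasp point and crest_4 below 0.017 m and contact force between the fingers and strip above 0.2 N)))), for 0.05 s.
4. the hand passes low from contact 2 of the sweep to contact 3, fingertips within about 25 mm of the crests (((horizontal distance between plug_red and crest_1 below 0.1 m and (horizontal distance between the grasp point and crest_2 below 0.029 m and horizontal distance between the grasp point and crest_3 below 0.029 m and z of the grasp point in the frame of crest_2 below 0.045 m)) or (horizontal distance between plug_red and crest_5 below 0.1 m and (horizontal distance between the grasp point and crest_3 below 0.029 m and horizontal distance between the grasp point and crest_4 below 0.029 m and z of the grasp point in the frame of crest_3 below 0.045 m)))), for 0.05 s.
5. the third contact is pressed down more than 2 mm by a fingertip above it (((horizontal distance between plug_red and crest_1 below 0.1 m and (value of joint key_3 above 0.002 m and horizontal distance between the grasp point and crest_3 below 0.017 m and contact force between the fingers and strip above 0.2 N)) or (horizontal distance between plug_red and crest_5 below 0.1 m and (value of joint key_3 above 0.002 m and horizontal distance between the grasp point and crest_3 below 0.017 m and contact force between the fingers and strip above 0.2 N)))), for 0.05 s.
6. the hand passes low from contact 3 of the sweep to contact 4, fingertips within about 25 mm of the crests (((horizontal distance between plug_red and crest_1 below 0.1 m and (horizontal distance between the grasp point and crest_3 below 0.029 m and horizontal distance between the grasp point and crest_4 below 0.029 m and z of the grasp point in the frame of crest_3 below 0.045 m)) or (horizontal distance between plug_red and crest_5 below 0.1 m and (horizontal distance between the grasp point and crest_2 below 0.029 m and horizontal distance between the grasp point and crest_3 below 0.029 m and z of the grasp point in the frame of crest_2 below 0.045 m)))), for 0.05 s.
7. the fourth contact is pressed down more than 2 mm by a fingertip above it (((horizontal distance between plug_red and crest_1 below 0.1 m and (value of joint key_4 above 0.002 m and horizontal distance between the grasp point and crest_4 below 0.017 m and contact force between the fingers and strip above 0.2 N)) or (horizontal distance between plug_red and crest_5 below 0.1 m and (value of joint key_2 above 0.002 m and horizontal distance between the grasp point and crest_2 below 0.017 m and contact force between the fingers and strip above 0.2 N)))), for 0.05 s.
8. the hand passes low from contact 4 of the sweep to contact 5, fingertips within about 25 mm of the crests (((horizontal distance between plug_red and crest_1 below 0.1 m and (horizontal distance between the grasp point and crest_4 below 0.029 m and horizontal distance between the grasp point and crest_5 below 0.029 m and z of the grasp point in the frame of crest_4 below 0.045 m)) or (horizontal distance between plug_red and crest_5 below 0.1 m and (horizontal distance between the grasp point and crest_1 below 0.029 m and horizontal distance between the grasp point and crest_2 below 0.029 m and z of the grasp point in the frame of crest_1 below 0.045 m)))), for 0.05 s.
9. the fifth and last contact is pressed down more than 2 mm by a fingertip above it (((horizontal distance between plug_red and crest_1 below 0.1 m and (value of joint key_5 above 0.002 m and horizontal distance between the grasp point and crest_5 below 0.017 m and contact force between the fingers and strip above 0.2 N)) or (horizontal distance between plug_red and crest_5 below 0.1 m and (value of joint key_1 above 0.002 m and horizontal distance between the grasp point and crest_1 below 0.017 m and contact force between the fingers and strip above 0.2 N)))), for 0.05 s.
At the end, for the whole second after the job is handed in: Contacts pressed over 2 mm in order from red to black plug, the hand low between them (grasp point under 45 mm above the crests, fingertips within about 25 mm); all contacts up again (under 1 mm down); the five loose things at rest within 12 mm of their starts (value of joint each of key_1, key_2, key_3, key_4, key_5 below 0.001 m and distance of each of plug_red, plug_black, bnc_tee, weight, pliers from where it was at the start of the episode below 0.012 m and linear speed of each of plug_red, plug_black, bnc_tee, weight, pliers below 0.02 m/s); the robot touches nothing.
It fails at once if the fingers or arm press on the contact strip with more than 15 N (contact force between any of the fingers, the arm and strip above 15 N).
It fails at once if a plug is shifted or lifted by more than 12 mm (distance of any of plug_red, plug_black from where it was at the start of the episode above 0.012 m).
It fails at once if the tee connector or the brass weight is shifted or lifted by more than 12 mm (distance of any of bnc_tee, weight from where it was at the start of the episode above 0.012 m).
It fails at once if the pair of pliers is shifted or lifted by more than 12 mm (distance of pliers from where it was at the start of the episode above 0.012 m).
It also fails if it takes over 38 s, if anything falls off the work surface, if the arm or the gripper's body presses on something with over 40 N, if the wrist force passes 120 N, or if a joint passes its speed limit or range.

## Working session

There is one attempt and no reset: what is moved stays moved. The work goes in short steps, Python scripts to look and compute and a tool call to move; the robot and the scene stay as the last step left them, time stands still between calls to the robot, and variables do not carry over. Pictures are saved under pics/ and viewed, about 8 in all and at most 12, crops included, and the job is handed in when it is done.

Besides the shell and the picture viewer there is one more tool, called after "Request:" as a command line: name --argument value ..., lists and objects as JSON in quotes. drive_tool: Moves the arm, as the interface text tells. Shift numbers are shares of 0.5 m and turn numbers shares of 180 degrees, none past 1 either way. Its arguments: {"type":"object","properties":{"claw":{"type":"array","items":{"type":"number"}},"travel":{"type":"array","items":{"type":"array","items":{"type":"number"}}},"turn":{"type":"array","items":{"type":"array","items":{"type":"number"}}},"grip_force":{"type":"number"}},"required":["claw","travel","turn"]}

```bash
mkdir -p pics && python3 - <<'E'
from plant import env,viewer,finder
import cv2,numpy as np
s=env.state();print(s['time'],s['position'],s['tcp_rot'],s['opening'],s['ft_force'])
ims=[]
for c in('scene','wrist','side'):
    d=viewer.capture(c);cv2.imwrite(f'pics/{c}0.png',d['frame'][:,:,::-1])
    print(c,d['xyz'],np.round(d['orientation'],3).tolist())
    for t in('strip','crest_1','plug_red','plug_black','bnc_tee','weight','pliers'):
        print(t,[(np.round(r['xyz']).tolist(),round(r['confidence'],2)) for r in finder.recognise(t,c)][:6])
E
```

```text
0.0 [5.99780517e+02 4.01493341e-02 4.03671670e+02] [[-7.70190556e-06  9.99998284e-01 -1.85254670e-03]
 [ 9.99999992e-01  7.93933075e-06  1.28154196e-04]
 [ 1.28168684e-04 -1.85254570e-03 -9.99998276e-01]] 1.002278597819157 [ 0.20912326  0.56900653 -0.62227404]
scene [-224.15612098 -856.99638935  617.26640628] [[0.729, -0.299, 0.616], [-0.685, -0.347, 0.641], [0.022, -0.889, -0.457]]
strip [([499.0, 98.0, 19.0], 0.58)]
crest_1 [([497.0, 102.0, 16.0], 0.9)]
plug_red []
plug_black []
bnc_tee [([584.0, 95.0, 9.0], 0.4)]
weight [([573.0, 36.0, 15.0], 0.52)]
pliers [([511.0, -480.0, 9.0], 0.64)]
wrist [600.24665412  67.67276674 385.28019092] [[1.0, 0.001, -0.0], [0.001, -0.97, -0.243], [-0.001, 0.243, -0.97]]
strip [([522.0, 108.0, 12.0], 0.78)]
crest_1 [([522.0, 108.0, 18.0], 0.75)]
plug_red []
plug_black [([504.0, -14.0, 8.0], 0.82)]
bnc_tee [([593.0, 101.0, 11.0], 0.67)]
weight [([584.0, 43.0, 21.0], 0.94)]
pliers []
side [192.58989963 875.59843093 619.02218504] [[-0.934, -0.191, 0.303], [-0.357, 0.436, -0.826], [0.026, -0.879, -0.475]]
strip [([505.0, 140.0, 19.0], 0.94)]
crest_1 [([503.0, 142.0, 22.0], 0.93)]
plug_red []
plug_black []
bnc_tee [([587.0, 101.0, 12.0], 0.65)]
weight []
pliers [([504.0, -472.0, 8.0], 0.56)]
```

View pics/wrist0.png

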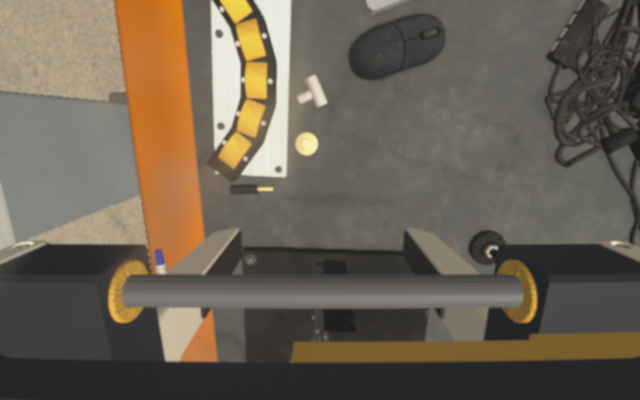

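View pics/side0.png

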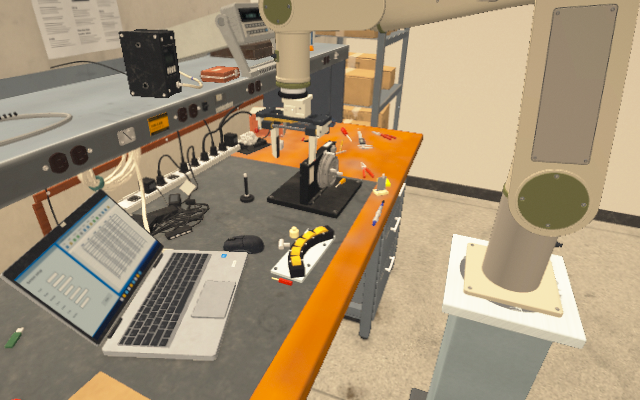

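The wrist picture shows the strip, bulging to +x, around (245,80). The black plug is at its near (-y) end, at (250,189). The side picture shows the red plug at the far (+y) end, at (283,281). So contact 1 (+y) comes first and the sweep runs towards -y. I'll shut the gripper and move for a closer look.

Request:
drive_tool --claw '[0,0,0,0,0,0,0,0]' --travel '[[0.06,-0.17,0],[0.06,-0.17,0],[0.06,-0.17,0],[0.06,-0.17,0],[0.06,-0.17,0],[0.06,-0.17,0],[0.06,-0.17,0],[0.06,-0.17,0]]' --turn '[[0,0,0],[0,0,0],[0,0,0],[0,0,0],[0,0,0],[0,0,0],[0,0,0],[0,0,0]]' --grip_force 10

```text
time: 2.0
position: [515.5, 29.8, 404.7]
tcp_rot: [[0.0, 1.0, -0.0], [1.0, -0.0, -0.0], [-0.0, -0.0, -1.0]]
ft_force: [0.2, -0.4, -0.5]
opening: 0.363
```

```bash
python3 - <<'E'
from plant import env,viewer,finder
import cv2,numpy as np,pickle
s=env.state();print(s['time'],s['position'],s['opening'],s['ft_force'])
D={}
for c in('wrist','side'):
    d=viewer.capture(c);cv2.imwrite(f'pics/{c}1.png',d['frame'][:,:,::-1]);D[c]=d
    for t in('strip','crest_1','plug_red','plug_black'):
        print(c,t,[(np.round(r['xyz']).tolist(),round(r['confidence'],2)) for r in finder.recognise(t,c)][:6])
    D[c+'_r']=[r['region'] for r in finder.regions_of('strip',c)]
pickle.dump(D,open('D.pkl','wb'))
f=D['wrist']['frame'][:260,120:500,::-1]
cv2.imwrite('pics/w1crop.png',cv2.resize(f,None,fx=2.1,fy=2.1,interpolation=cv2.INTER_CUBIC))
E
```

```text
2.0 [515.46684553  29.78321265 404.66677468] 0.3633225808683551 [ 0.18715102 -0.44639128 -0.49129818]
wrist strip [([513.0, 124.0, 14.0], 0.76)]
wrist crest_1 [([518.0, 124.0, 17.0], 0.98), ([502.0, -14.0, 11.0], 0.69)]
wrist plug_red []
wrist plug_black [([502.0, -14.0, 7.0], 0.8)]
side strip [([506.0, 140.0, 20.0], 0.87)]
side crest_1 [([505.0, 140.0, 21.0], 0.81)]
side plug_red [([506.0, 137.0, 20.0], 0.35)]
side plug_black [([506.0, 139.0, 16.0], 0.67)]
```

View pics/w1crop.png

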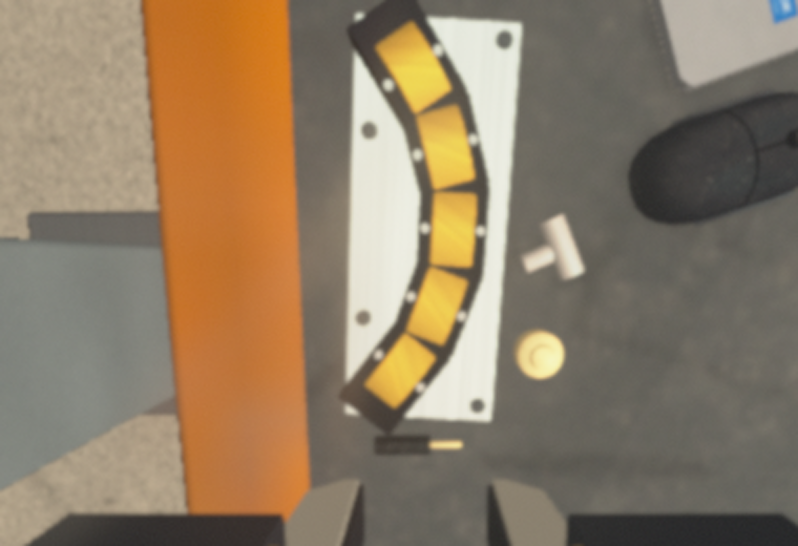

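The crop shows all five brass contacts clearly, with crop centres around (413,67), (446,147), (454,230), (438,305) and (400,372). The black plug is at (418,445). Next I segment the brass and fit the strip pose.

```bash
cat > fit.py <<'E'
import cv2,numpy as np
from scipy.optimize import least_squares
P=[];a=2*np.arcsin(20/130)
for k in range(5):
    t=(2-k)*40/130
    P.append([-121+130*np.cos(t),130*np.sin(t)])
P=np.array(P)
def world(p,Q=P):
    c,s=np.cos(p[2]),np.sin(p[2]);return Q@np.array([[c,s],[-s,c]])+p[:2]
def fit(d,roi,zc=41.5):
    f=d['frame'];h=cv2.cvtColor(f,cv2.COLOR_RGB2HSV)
    m=cv2.inRange(h,(18,120,110),(32,255,255));r=np.zeros_like(m);x0,x1,y0,y1=roi;r[y0:y1,x0:x1]=m[y0:y1,x0:x1]
    r=cv2.erode(r,np.ones((3,3)))
    n,_,st,ce=cv2.connectedComponentsWithStats(r)
    i=[j for j in range(1,n) if st[j,4]>100];ce=ce[i];print([(np.round(c,1).tolist(),int(st[j,4])) for c,j in zip(ce,i)])
    ce=ce[np.argsort(ce[:,1])]
    if len(ce)!=5:return
    K=np.array([[d['fx'],0,d['cx']],[0,d['fy'],d['cy']],[0,0,1]]);R=np.array(d['orientation']);C=np.array(d['xyz'])
    u=cv2.undistortPoints(ce[:,None],K,np.array(d['distortion']))[:,0]
    g=np.c_[u,np.ones(5)]@R.T;X=C+g*((zc-C[2])/g[:,2])[:,None];X=X[:,:2]
    q=least_squares(lambda p:(world(p)-X).ravel(),[505,115,0]).x
    print('pts',np.round(X,1).tolist(),'\npose',np.round(q,3),'\nres',np.round(world(q)-X,1).tolist(),'\ncrests',np.round(world(q),1).tolist())
    return q
E
python3 - <<'E'
import pickle;from fit import *
D=pickle.load(open('D.pkl','rb'))
fit(D['wrist'],(260,380,0,210))
E
```

```text
[([324.7, 100.8], 3289)]
```

```bash
sed -i 's/np.ones((3,3))/np.ones((5,5))/; s/(18,120,110)/(18,120,V)/; s/zc=41.5/zc=41.5,V=150/' fit.py
python3 - <<'E'
import pickle;from fit import *
D=pickle.load(open('D.pkl','rb'))
for V in(130,150,165,180):print(V);fit(D['wrist'],(260,380,0,210),V=V)
E
```

```text
130
[([316.8, 31.8], 593), ([327.3, 120.3], 2043)]
150
[([316.9, 32.0], 565), ([331.9, 69.7], 555), ([335.4, 108.8], 521), ([327.6, 145.2], 453), ([310.3, 176.0], 392)]
pts [[510.2, 188.0], [525.8, 151.8], [529.8, 112.4], [521.6, 73.7], [502.3, 39.3]] 
pose [ 5.20928e+02  1.12873e+02 -5.30000e-02] 
res [[-0.1, 0.6], [0.1, 0.3], [0.1, 0.0], [0.1, -0.3], [-0.2, -0.6]] 
crests [[510.1, 188.6], [525.9, 152.0], [529.9, 112.4], [521.7, 73.4], [502.1, 38.7]]
165
[([317.1, 32.1], 537), ([331.9, 69.7], 532), ([335.4, 108.9], 510), ([327.6, 145.2], 428), ([310.4, 176.0], 372)]
pts [[510.4, 187.8], [525.8, 151.8], [529.8, 112.2], [521.7, 73.8], [502.4, 39.4]] 
pose [ 5.21005e+02  1.12836e+02 -5.40000e-02] 
res [[-0.2, 0.8], [0.2, 0.2], [0.2, 0.1], [0.1, -0.4], [-0.3, -0.7]] 
crests [[510.2, 188.6], [526.0, 152.0], [530.0, 112.4], [521.8, 73.4], [502.1, 38.7]]
180
[([317.1, 32.1], 509), ([332.0, 69.9], 503), ([335.4, 108.8], 491), ([327.7, 145.2], 406), ([310.5, 176.0], 352)]
pts [[510.4, 187.8], [525.9, 151.6], [529.8, 112.4], [521.7, 73.8], [502.5, 39.4]] 
pose [ 5.21054e+02  1.12828e+02 -5.40000e-02] 
res [[-0.2, 0.7], [0.1, 0.4], [0.2, -0.0], [0.1, -0.4], [-0.3, -0.7]] 
crests [[510.3, 188.6], [526.1, 152.0], [530.0, 112.3], [521.8, 73.4], [502.2, 38.7]]
```

```bash
cat > plan.py <<'E'
import numpy as np
from scipy.spatial.transform import Rotation as R
O=np.array([521.0,112.85]);psi=-0.0535
C=O+np.array([[np.cos(psi)],[np.sin(psi)]]).ravel()*-121
def pose(s,tip):  # s = arc mm from contact 3 toward contact 1
    t=psi+s/130
    p=np.r_[C+130*np.array([np.cos(t),np.sin(t)]),tip+186]
    y=np.array([np.cos(t),np.sin(t),0]);z=np.array([0,0,-1.]);return p,np.c_[np.cross(y,z),y,z]
def rel(p0,R0,p,Rm):return np.round(R0.T@(p-p0)/500,4).tolist(),np.round(R.from_matrix(R0.T@Rm).as_rotvec()/np.pi,4).tolist()
E
python3 - <<'E'
from plan import *
p0=np.array([515.006,30.022,404.735]);R0=np.array([[0,1,0],[1,0,0],[0,0,-1.]])
print(pose(83,60)[0],rel(p0,R0,*pose(83,60)))
p0,R0=pose(83,60)
print(rel(p0,R0,*pose(83,40)))
p0,R0=pose(83,40)
for s0,n in((83,0),(39,0),(-5,0)):
    a=[rel(*pose(s0,40),*pose(s,40)) for s in np.arange(s0-4,s0-45,-4)]
    print([x[0] for x in a],'\n',[x[1] for x in a])
E
```

```text
[508.55845691 191.1021634  246.        ] ([0.3222, -0.0129, 0.3175], [0.0, 0.0, -0.1862])
([0.0, 0.0, 0.04], [0.0, 0.0, 0.0])
[[-0.008, -0.0001, 0.0], [-0.016, -0.0005, 0.0], [-0.024, -0.0011, 0.0], [-0.0319, -0.002, 0.0], [-0.0398, -0.0031, 0.0], [-0.0477, -0.0044, 0.0], [-0.0556, -0.006, 0.0], [-0.0634, -0.0078, 0.0], [-0.0711, -0.0099, 0.0], [-0.0787, -0.0122, 0.0], [-0.0863, -0.0148, 0.0]] 
 [[0.0, 0.0, 0.0098], [0.0, 0.0, 0.0196], [0.0, 0.0, 0.0294], [0.0, 0.0, 0.0392], [0.0, 0.0, 0.049], [0.0, 0.0, 0.0588], [0.0, 0.0, 0.0686], [0.0, 0.0, 0.0784], [0.0, 0.0, 0.0881], [0.0, 0.0, 0.0979], [0.0, 0.0, 0.1077]]
[[-0.008, -0.0001, 0.0], [-0.016, -0.0005, 0.0], [-0.024, -0.0011, 0.0], [-0.0319, -0.002, 0.0], [-0.0398, -0.0031, 0.0], [-0.0477, -0.0044, 0.0], [-0.0556, -0.006, 0.0], [-0.0634, -0.0078, 0.0], [-0.0711, -0.0099, 0.0], [-0.0787, -0.0122, 0.0], [-0.0863, -0.0148, 0.0]] 
 [[0.0, 0.0, 0.0098], [0.0, 0.0, 0.0196], [0.0, 0.0, 0.0294], [0.0, 0.0, 0.0392], [0.0, 0.0, 0.049], [0.0, 0.0, 0.0588], [0.0, 0.0, 0.0686], [0.0, 0.0, 0.0784], [0.0, 0.0, 0.0881], [0.0, 0.0, 0.0979], [0.0, 0.0, 0.1077]]
[[-0.008, -0.0001, 0.0], [-0.016, -0.0005, 0.0], [-0.024, -0.0011, 0.0], [-0.0319, -0.002, 0.0], [-0.0398, -0.0031, 0.0], [-0.0477, -0.0044, 0.0], [-0.0556, -0.006, 0.0], [-0.0634, -0.0078, 0.0], [-0.0711, -0.0099, 0.0], [-0.0787, -0.0122, 0.0], [-0.0863, -0.0148, 0.0]] 
 [[0.0, 0.0, 0.0098], [0.0, 0.0, 0.0196], [0.0, 0.0, 0.0294], [0.0, 0.0, 0.0392], [0.0, 0.0, 0.049], [0.0, 0.0, 0.0588], [0.0, 0.0, 0.0686], [0.0, 0.0, 0.0784], [0.0, 0.0, 0.0881], [0.0, 0.0, 0.0979], [0.0, 0.0, 0.1077]]
```

Request:
drive_tool --claw '[0,0,0,0,0,0,0,0,0]' --travel '[[0.064,-0.0026,0.063],[0.128,-0.005,0.126],[0.192,-0.0078,0.19],[0.256,-0.01,0.253],[0.322,-0.013,0.316],[0.322,-0.013,0.3175],[0.322,-0.013,0.3175],[0.322,-0.013,0.3175],[0.322,-0.013,0.3175]]' --turn '[[0,0,-0.037],[0,0,-0.074],[0,0,-0.112],[0,0,-0.149],[0,0,-0.186],[0,0,-0.186],[0,0,-0.186],[0,0,-0.186],[0,0,-0.186]]'

```text
time: 3.5
position: [509.4, 190.3, 247.7]
tcp_rot: [[-0.55, 0.835, 0.003], [0.835, 0.55, 0.001], [-0.001, 0.003, -1.0]]
ft_force: [0.1, -0.3, -0.0]
opening: 0.005
```

```bash
python3 - <<'E'
from plant import env,viewer,finder
import cv2,numpy as np
s=env.state();print(s['time'],s['position'],s['opening'],s['ft_force'],s['joint_positions'])
d=viewer.capture('side');cv2.imwrite('pics/side2.png',cv2.resize(d['frame'][190:310,220:380,::-1],None,fx=5,fy=5,interpolation=cv2.INTER_CUBIC))
E
```

```text
3.5 [509.44993303 190.32837763 247.69156886] 0.004769221114817465 [ 0.09697885 -0.27304185 -0.00221808] [ 1.50878715e+01  6.42097431e+00  1.03427301e+02 -1.35597640e-02
  6.99891743e+01 -1.82798444e+01]
```

View pics/side2.png

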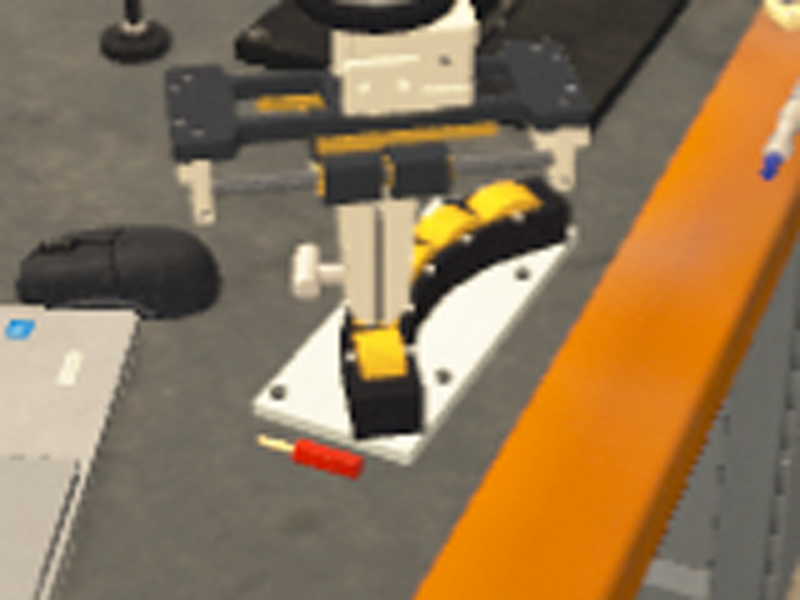

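The shut fingers stand over contact 1, at about (378,320) in the crop. The red plug lies beyond it at (328,458), clear of the hand. Now I go down gently.

Request:
drive_tool --claw '[0,0,0,0,0,0]' --travel '[[0,0,0.012],[0,0,0.024],[0,0,0.03],[0,0,0.034],[0,0,0.034],[0,0,0.034]]' --turn '[[0,0,0],[0,0,0],[0,0,0],[0,0,0],[0,0,0],[0,0,0]]'

```text
time: 4.15
position: [508.5, 191.0, 229.0]
tcp_rot: [[-0.552, 0.834, -0.0], [0.834, 0.552, -0.0], [0.0, -0.0, -1.0]]
ft_force: [-0.5, -0.2, 0.7]
opening: 0.006
```

Request:
drive_tool --claw '[0,0,0,0,0]' --travel '[[0,0,0.003],[0,0,0.006],[0,0,0.006],[0,0,0.006],[0,0,0.006]]' --turn '[[0,0,0],[0,0,0],[0,0,0],[0,0,0],[0,0,0]]'

```text
time: 4.65
position: [508.6, 191.1, 226.2]
tcp_rot: [[-0.552, 0.834, 0.0], [0.834, 0.552, 0.0], [-0.0, 0.0, -1.0]]
ft_force: [0.4, -0.3, 1.0]
opening: 0.004
```

```bash
python3 - <<'E'
from plant import env,viewer
import cv2
s=env.state();print(s['time'],s['position'],s['ft_force'])
d=viewer.capture('side');cv2.imwrite('pics/side3.png',cv2.resize(d['frame'][220:290,260:350,::-1],None,fx=8,fy=8,interpolation=cv2.INTER_CUBIC))
E
```

```text
4.65 [508.60710595 191.06805601 226.15217233] [ 0.40376697 -0.32594327  1.04183942]
```

View pics/side3.png

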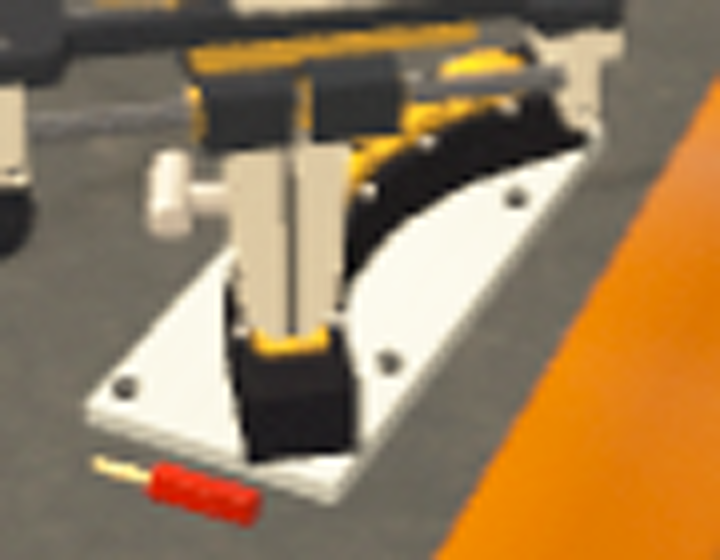

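The crop shows the fingertips pressing contact 1 well into the rail at about (290,340). The force is about 1 N and the red plug has not been touched. Now the sweep, slightly (0.5 mm) deeper.

Request:
drive_tool --claw '[0,0,0,0,0,0,0,0,0,0,0]' --travel '[[-0.008,-0.0001,0.001],[-0.016,-0.0005,0.001],[-0.024,-0.0011,0.001],[-0.0319,-0.002,0.001],[-0.0398,-0.0031,0.001],[-0.0477,-0.0044,0.001],[-0.0556,-0.006,0.001],[-0.0634,-0.0078,0.001],[-0.0711,-0.0099,0.001],[-0.0787,-0.0122,0.001],[-0.0863,-0.0148,0.001]]' --turn '[[0,0,0.0098],[0,0,0.0196],[0,0,0.0294],[0,0,0.0392],[0,0,0.049],[0,0,0.0588],[0,0,0.0686],[0,0,0.0784],[0,0,0.0881],[0,0,0.0979],[0,0,0.1077]]'

```text
time: 5.8
position: [526.2, 150.6, 225.5]
tcp_rot: [[-0.241, 0.971, -0.0], [0.971, 0.241, -0.0], [-0.0, -0.0, -1.0]]
ft_force: [0.9, 1.8, 2.5]
opening: 0.012
```

Request:
drive_tool --claw '[0,0,0,0,0,0,0,0,0,0,0]' --travel '[[-0.008,-0.0001,0],[-0.016,-0.0005,0],[-0.024,-0.0011,0],[-0.0319,-0.002,0],[-0.0398,-0.0031,0],[-0.0477,-0.0044,0],[-0.0556,-0.006,0],[-0.0634,-0.0078,0],[-0.0711,-0.0099,0],[-0.0787,-0.0122,0],[-0.0863,-0.0148,0]]' --turn '[[0,0,0.0098],[0,0,0.0196],[0,0,0.0294],[0,0,0.0392],[0,0,0.049],[0,0,0.0588],[0,0,0.0686],[0,0,0.0784],[0,0,0.0881],[0,0,0.0979],[0,0,0.1077]]'

```text
time: 6.9
position: [529.4, 107.0, 225.5]
tcp_rot: [[0.095, 0.996, -0.0], [0.996, -0.095, -0.0], [-0.0, -0.0, -1.0]]
ft_force: [-0.4, 1.7, 1.7]
opening: 0.004
```

Request:
drive_tool --claw '[0,0,0,0,0,0,0,0,0,0]' --travel '[[-0.008,-0.0001,0],[-0.016,-0.0005,0],[-0.024,-0.0011,0],[-0.0319,-0.002,0],[-0.0398,-0.0031,0],[-0.0477,-0.0044,0],[-0.0556,-0.006,0],[-0.0634,-0.0078,0],[-0.0711,-0.0099,0],[-0.0711,-0.0099,0]]' --turn '[[0,0,0.0098],[0,0,0.0196],[0,0,0.0294],[0,0,0.0392],[0,0,0.049],[0,0,0.0588],[0,0,0.0686],[0,0,0.0784],[0,0,0.0881],[0,0,0.0881]]'

```text
time: 7.9
position: [521.1, 71.8, 225.4]
tcp_rot: [[0.363, 0.932, -0.0], [0.932, -0.363, -0.0], [-0.001, -0.0, -1.0]]
ft_force: [0.8, -1.3, 1.8]
opening: 0.004
```

Request:
drive_tool --claw '[0,0,0,0,0,0,0,0,0,0,0,0]' --travel '[[-0.008,-0.0001,0],[-0.016,-0.0005,0],[-0.024,-0.0011,0],[-0.0319,-0.002,0],[-0.0398,-0.0031,0],[-0.0477,-0.0044,0],[-0.0556,-0.006,0],[-0.0634,-0.0078,0],[-0.0711,-0.0099,0],[-0.0787,-0.0122,0],[-0.0787,-0.0122,0],[-0.0787,-0.0122,0]]' --turn '[[0,0,0.0098],[0,0,0.0196],[0,0,0.0294],[0,0,0.0392],[0,0,0.049],[0,0,0.0588],[0,0,0.0686],[0,0,0.0784],[0,0,0.0881],[0,0,0.0979],[0,0,0.0979],[0,0,0.0979]]'

```text
time: 9.1
position: [501.1, 37.6, 225.3]
tcp_rot: [[0.626, 0.78, -0.001], [0.78, -0.626, -0.0], [-0.001, -0.0, -1.0]]
ft_force: [-1.5, -1.0, 1.8]
opening: 0.001
```

Request:
drive_tool --claw '[0,0,0,0,0,0,0,0,0,0]' --travel '[[0,0,-0.01],[0,0,-0.04],[0,0,-0.1],[0,0,-0.18],[0,0,-0.26],[0,0,-0.3],[0,0,-0.3],[0,0,-0.3],[0,0,-0.3],[0,0,-0.3]]' --turn '[[0,0,0],[0,0,0],[0,0,0],[0,0,0],[0,0,0],[0,0,0],[0,0,0],[0,0,0],[0,0,0],[0,0,0]]'

```text
time: 10.1
position: [500.8, 37.9, 373.5]
tcp_rot: [[0.626, 0.78, -0.003], [0.78, -0.626, 0.0], [-0.002, -0.003, -1.0]]
ft_force: [-0.0, -0.6, 0.1]
opening: 0.007
```

```bash
python3 - <<'E'
from plant import env,viewer
import cv2
s=env.state();print(s['time'],s['position'],s['ft_force'])
d=viewer.capture('side');cv2.imwrite('pics/side4.png',cv2.resize(d['frame'][200:310,230:370,::-1],None,fx=5,fy=5,interpolation=cv2.INTER_CUBIC))
E
```

```text
10.1 [500.84432764  37.90676444 373.50116897] [-0.01989339 -0.63820105  0.11659998]
```

View pics/side4.png

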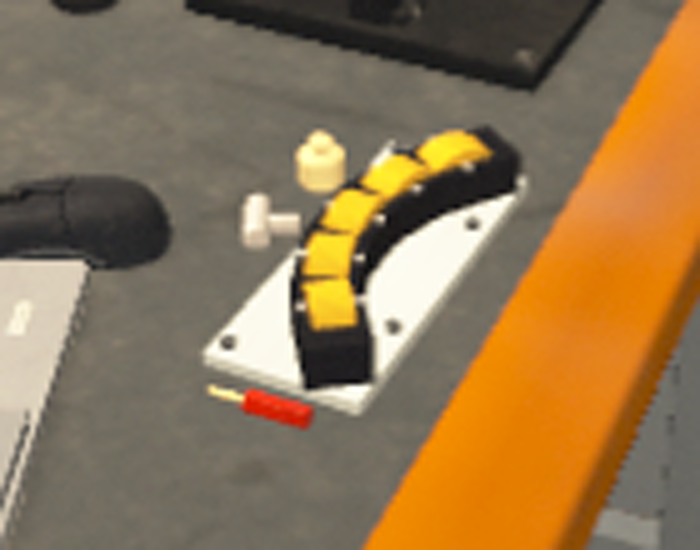

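The crop shows all five contacts up again, from (330,303) to (455,150). The tee at (265,220), the weight at (320,162) and the red plug at (275,407) are in place, and the hand is clear.

```bash
python3 - <<'E'
from plant import job
print(job.hand_in())
E
```

```text
the job is handed in; nothing more can be done
None
```

I ran the shut fingertips along all five contacts in one low sweep, from the red plug's end (contact 1) to the black plug's end (contact 5). The job is handed in; no verdict is reported.

- **Path:** The hand followed the curve and turned with it. The commanded fingertip height was about 39.5 mm, against contact tops at 44 mm, so each contact should have gone down about 4.5 mm. I took the strip's position from a fit to the wrist picture, with residuals under 1 mm.
- **Forces:** The upward force at the stops was 1.0 to 2.5 N. That fits the springs plus sensor noise and is far below the 15 N limit.
- **Position check:** At or near each contact the measured position was within about 6 mm of the fitted contact top; the furthest was contact 3, where the stop was 5 mm past it.
- **After lifting:** The arm read about zero vertical force. The side picture shows all five contacts up again, with the red plug, tee and weight in place.
- **Not confirmed:** I never measured how far each contact went down. Only contact 1 was seen pressed, in a picture; the others rest on height and force. I did not look at the black plug or the pliers again after the sweep, but the planned path kept clear of both. The object finder missed the red plug, apart from one weak wrong report, so I placed it by eye in the side picture.

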